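# Load the crown cassette and take it off its dock

## Task

Tip the three boxwood crowns out of the hinged brass scoop into the blue cassette by lifting the scoop's red knob, and let the scoop swing back to rest. Then pinch the cassette's two yellow side catches together, lift the loaded cassette level and straight up about 10 cm above its dock, and finish while still holding it there. Spill no crown and leave the other things on the bench alone.

Things in the scene. Friction and masses are not known exactly. Their poses are not given: they have to be found in the camera images.
- station: the fixed loading station: a dark steel base plate 110 x 255 x 8 mm bolted to the bench with the cassette's dock at its -y end and the tipping scoop on a stand at its +y end. Origin on the bench at the underside of the plate, z up; the row cassette - scoop runs along its y axis. It stands at varying places and yaws
- dock (a point): the centre of the dock's floor, 90 mm along station -y and 8 mm above the bench, where the cassette's underside sits; axes as the station's. The dock's two aluminium keeper lips (44 mm along y, 27.5 to 42 mm either side in station x) reach up to 20 mm above this point; guides leave the cassette about 2 mm of play sideways
- cassette: blue open-topped cassette 40 (x) x 110 (y) x 66 (z) mm, 180 to 310 g, in the dock, its axes as the station's; origin under its centre. The tray inside is 34 x 104 mm, its floor 31 mm and its rim 66 mm above the origin. Each long side (+x and -x) carries a yellow spring catch at mid-length whose tooth hooks under a keeper lip of the dock, so it cannot be lifted unless both catches are pinched in
- catch_a_pad (a point): the middle of the outer face of the +x catch, 31 mm from the cassette's middle and 52 mm above its underside. The upright flat pad is 26 mm wide (y) and reaches from 22 to 66 mm above the cassette's underside; over both pads the cassette is 62 mm wide at rest, 48 mm when pinched
- catch_b_pad (a point): the same on the -x catch
- catch_a (a joint): travel of the +x catch in m: 0 out (hooked), 0.007 fully pinched in; the tooth clears the keeper from about 0.0045. A spring of about 2.4 N at rest and 6.6 N fully in pushes it out; squeezing both catches to their stops with 20 N or more also carries the cassette
- catch_b (a joint): the same of the -x catch
- scoop (a joint): angle of the brass scoop in rad: 0 level (at rest, loaded), growing as its knob is lifted, 1.15 at its stop, where its open end hangs over the cassette. Past about 0.9 the crowns slide out. A light damped spring needing about 2 N at the knob swings it back level in one to two seconds when it is let go; it must be back before the cassette can rise
- scoop_hinge (a point): the middle of the scoop's hinge, 12 mm along station -y and 85 mm above the bench; the hinge axis runs along station x and lifting turns positively about +x
- scoop_knob (a point): the centre of the red ball knob, 24 mm across, at the tail of the scoop; from the hinge it lies 132 mm along station +y and 30 mm up when the scoop is level. An 8 mm steel rod 33 mm long runs from it in station -y to the scoop (32 mm wide, 105 mm long, walls to 47 mm above the hinge height)
- crown1: a loose turned boxwood crown, 16 mm across and 18 mm tall, 12 g, origin under its foot; at the start one of three standing in a row on the floor of the brass scoop
- crown2: a loose turned boxwood crown, 16 mm across and 18 mm tall, 12 g, origin under its foot; at the start one of three standing in a row on the floor of the brass scoop
- crown3: a loose turned boxwood crown, 16 mm across and 18 mm tall, 12 g, origin under its foot; at the start one of three standing in a row on the floor of the brass scoop
- knight: loose rosewood chess knight, 36 mm foot, about 70 mm tall; bystander, origin under its foot
- rook_blank: loose walnut rook blank, 38 mm foot, 62 mm tall; bystander, origin under its foot
- dividers: loose brass dividers, about 120 mm long, lying flat; bystander, origin underneath
- dish: white porcelain dish 96 mm across, 28 mm tall, holding spare crowns that stay in it; bystander, origin underneath
- oil_jar: amber jar with a black cap, 60 mm across, 75 mm tall; bystander, origin underneath
- dust_brush: hand brush lying flat at the back, about 200 mm long; bystander

How it is judged:
On the way, in this order (a step that is already met when the one before it is completed fails the run):
1. all three crowns lie in the cassette while it still sits in its dock (x of crown1 in the frame of cassette between -0.02 and 0.02 m and y of crown1 in the frame of cassette between -0.055 and 0.055 m and z of crown1 in the frame of cassette between 0.025 and 0.066 m and x of crown2 in the frame of cassette between -0.02 and 0.02 m and y of crown2 in the frame of cassette between -0.055 and 0.055 m and z of crown2 in the frame of cassette between 0.025 and 0.066 m and x of crown3 in the frame of cassette between -0.02 and 0.02 m and y of crown3 in the frame of cassette between -0.055 and 0.055 m and z of crown3 in the frame of cassette between 0.025 and 0.066 m and z of cassette in the frame of dock below 0.006 m), for 0.2 s.
2. both catches are pinched in by the fingers with the cassette still down in the dock and the scoop back level (value of joint each of catch_a, catch_b above 0.0045 m and contact force between the fingers and cassette above 2 N and value of joint scoop below 0.12 rad and z of cassette in the frame of dock below 0.012 m), for 0.05 s.
At the end, for the whole second after the job is handed in: Cassette held by both catches (each in > 4.5 mm, fingers > 2 N), underside > 60 mm above the dock floor, < 60 mm sideways of it, tilt < 0.2 rad, < 0.03 m/s, not touching the station; all three crowns inside it; scoop level (< 0.12 rad) (x of crown1 in the frame of cassette between -0.02 and 0.02 m and y of crown1 in the frame of cassette between -0.055 and 0.055 m and z of crown1 in the frame of cassette between 0.025 and 0.066 m and x of crown2 in the frame of cassette between -0.02 and 0.02 m and y of crown2 in the frame of cassette between -0.055 and 0.055 m and z of crown2 in the frame of cassette between 0.025 and 0.066 m and x of crown3 in the frame of cassette between -0.02 and 0.02 m and y of crown3 in the frame of cassette between -0.055 and 0.055 m and z of crown3 in the frame of cassette between 0.025 and 0.066 m and z of cassette in the frame of dock above 0.06 m and horizontal distance between cassette and dock below 0.06 m and angle between cassette's own z axis and vertical below 0.2 rad and value of joint each of catch_a, catch_b above 0.0045 m and contact force between the fingers and cassette above 2 N and contact force between cassette and station below 0.1 N and linear speed of cassette below 0.03 m/s and value of joint scoop below 0.12 rad); the arm keeps its last pose, push and grip.
It fails at once if a bystander (knight, rook blank, dividers, dish, oil jar or brush) is moved more than 30 mm (distance of any of knight, rook_blank, dividers, dish, oil_jar, dust_brush from where it was at the start of the episode above 0.03 m).
It fails at once if a crown is spilled onto the bench (height (world z) of any of crown1, crown2, crown3 below 0.028 m).
It also fails if it takes over 48 s, if anything falls off the work surface, if the arm or the gripper's body presses on something with over 40 N, if the wrist force passes 120 N, or if a joint passes its speed limit or range.

## Robot

A 6-joint arm with a two-finger parallel gripper is mounted at the origin on the work surface. World frame = base frame: x ahead of the robot, y to its left, z up, the work surface at z = 0. Lengths are in m, angles in rad, forces in N, time in s.
With the tool pointing down it reaches from about 0.35 to 0.775 m from the base axis. Payload 5.5 kg.
Tool frame: the origin (TCP) lies at the very end of the fingers, on their centre line; the grasp point (between the pads) lies 19 mm behind it (env.grip_depth is the distance from the TCP to the grasp point, in m); z points along the fingers, y is the direction in which the jaws open and shut (so a half turn about z gives the same grasp; the last joint's range is limited). The gripper opens to 85 mm and grips with 20 to 120 N. Pads are 22 mm wide; open, the fingers measure 114 mm over their backs; the gripper's body (76 mm by 85 mm) begins 54 mm behind the grasp point. The pads swing forward as they close: fully open they stand 13 mm farther back than shut.
Start: joints at [1.177, 0.313, 0.046, 1.304, 0, 1.431], TCP at [0.144, 0.557, 0.231] pointing down, gripper open.
Joint ranges: [-2.76, 2.76], [-0.86, 1.69], [-1.03, 1.26], [-2.2, 2.34], [-1.47, 1.5], [-3.14, 3.14]. Speed limits (rad/s): [2.57, 2.57, 3.14, 3.14, 3.14, 3.14].

## Interface

Orientations are given as a unit quaternion [w, x, y, z].
In Python, from workcell import env gives the robot as it stands.
- The arm moves only by the tool step_arm, never from a script. Its argument "series" is a list of rows, each a list of 3 entries, a list of its own where there are three numbers: the shift along the world's x, y, z in cm, then the turn about the world's z in rad, then the closure in counts, from 0 (fully open) to 255 (shut). A call has 1 to 5 rows; each row is the pose to reach, as a shift and turn from the pose measured when the call began; what a row does not reach only later rows make up. A row lasts 1/8 s, in which the tool goes at most 62.5 mm and 10.7 degrees, less where a joint would pass 70% of its speed; a pose out of reach is approached as far as the arm can. A call with a gripper value outside its range is refused whole. The fingers move at their own pace and stop on an object; "newtons" is the grip in N (left out, the last holds). Time passes only in rows, so rows that repeat a pose let the fingers close. It gives the time, the measured TCP pose, the force and the opening at its end, in the units of the state.
- env.get_state(): the state, without advancing time (a new reading comes with each control period).
- env.read_camera(name): name is "side" or "top" or "wrist"; returns a dict with "frame" (400x640x3 uint8, red, green, blue), "vertical_fov" (degrees; the focal length in pixels is half the picture's height over the tangent of half this angle, whatever the lens; pixels are square), "cx", "cy" (the principal point, pixels), "camera_from_world" (4x4, takes a point from world to camera coordinates). Camera axes: x right, y down, z forward; pixel columns grow to the right and rows downward; lengths in m; the calibration is good to about 2 mm. The wrist camera is an equidistant fisheye: a pixel r from the principal point sees the ray r / f radians off the axis. A picture is of the moment at which its call begins. There is no depth.
- env.hand_in(): hands the job in, once; it reports no verdict.
The state is a dict: "clock": time; "joint_pos": joint angles; "qvel": joint speeds; "tau": joint torques, N m; "tcp_pos": TCP position; "orientation": TCP orientation; "wrist_force": force on the tool from outside, world axes, zero at the start; "ft_torque": the same for the moment, N m; "finger_gap": finger opening in m.
Only numpy, scipy, OpenCV 4.12 (cv2) and the standard library are available. Lean on these libraries where they do the work, as an engineer would, in place of code of your own. Each camera call takes 0.05 s, during which the arm holds its last target.

## Working session

There is one attempt and no reset: what is moved stays moved. The work goes in short steps, Python scripts to look and compute and a tool call to move; the robot and the scene stay as the last step left them, time stands still between calls to the robot, and variables do not carry over. Pictures are saved under pics/ and viewed, and the job is handed in when it is done.

Besides the shell and the picture viewer there is one more tool, called after ">>>" by a JSON object that holds its "method" and its "body". step_arm: Moves the arm, as the interface text tells. Its arguments: {"type":"object","properties":{"series":{"type":"array"},"newtons":{"type":"number"}},"required":["series"]}

```bash
mkdir -p pics; cat > h.py <<'E'
import numpy as np, cv2
from workcell import env
def shot(name,fn):
    c=env.read_camera(name); cv2.imwrite('pics/'+fn,c['frame'][:,:,::-1])
    np.savez('pics/'+fn[:-4]+'.npz',**c); return c
def f(c): return c['frame'].shape[0]/2/np.tan(np.radians(c['vertical_fov'])/2)
def proj(c,p):
    q=c['camera_from_world']@np.append(p,1); return f(c)*q[0]/q[2]+c['cx'], f(c)*q[1]/q[2]+c['cy']
def ray(c,u,v):
    T=np.linalg.inv(c['camera_from_world']); d=np.array([(u-c['cx'])/f(c),(v-c['cy'])/f(c),1]); return T[:3,3],T[:3,:3]@d
def onz(c,u,v,z):
    o,d=ray(c,u,v); return o+d*(z-o[2])/d[2]
def tri(c1,p1,c2,p2):
    A=[];b=[]
    M=np.zeros((3,3));r=np.zeros(3)
    for c,p in((c1,p1),(c2,p2)):
        o,d=ray(c,*p);d=d/np.linalg.norm(d);P=np.eye(3)-np.outer(d,d);M+=P;r+=P@o
    return np.linalg.solve(M,r)
def load(fn): return {k:(v if v.ndim else v.item()) for k,v in np.load('pics/'+fn).items()}
E
python3 - <<'E'
from h import *
for n in('side','top','wrist'):
    c=shot(n,n+'1.png'); print(n,c['vertical_fov'],c['cx'],c['cy'])
    T=np.linalg.inv(c['camera_from_world']);print(T.round(3))
s=env.get_state();print(s)
E
```

```text
side 50.41468022169502 312.10489463968855 206.37450821068893
[[-0.973 -0.144  0.179  0.398]
 [-0.229  0.681 -0.696  0.817]
 [-0.022 -0.718 -0.696  0.905]
 [ 0.     0.     0.     1.   ]]
top 45.92101676554263 327.857524748381 197.5715210000935
[[-0.016 -0.982  0.189  0.317]
 [-1.     0.018  0.008 -0.033]
 [-0.012 -0.188 -0.982  1.638]
 [ 0.     0.     0.     1.   ]]
wrist 65.70646984690485 319.1626993717476 201.58462695213535
[[ 0.25   0.932  0.263  0.077]
 [ 0.968 -0.24  -0.071  0.574]
 [-0.003  0.272 -0.962  0.373]
 [ 0.     0.     0.     1.   ]]
{'clock': 0.15, 'joint_pos': array([ 1.17741971e+00,  3.13870061e-01,  4.52361311e-02,  1.30358621e+00,
       -1.97882833e-05,  1.43119370e+00]), 'qvel': array([-0.00029305, -0.00297945,  0.00451476,  0.00078432,  0.00052686,
        0.00025823]), 'tau': array([ 1.73811150e-03, -4.81068099e+01,  2.98814231e+01,  1.39625071e-02,
       -5.81248764e-05, -9.23906285e-07]), 'tcp_pos': array([0.14422863, 0.55622576, 0.23058816]), 'orientation': array([-1.77933704e-04,  1.26546743e-01,  9.91960390e-01, -6.89384312e-04]), 'wrist_force': array([0.54745358, 0.08920512, 1.1357095 ]), 'ft_torque': array([ 0.01602627, -0.0977632 , -0.01508929]), 'finger_gap': 0.08553174169475701}
```

View pics/side1.png

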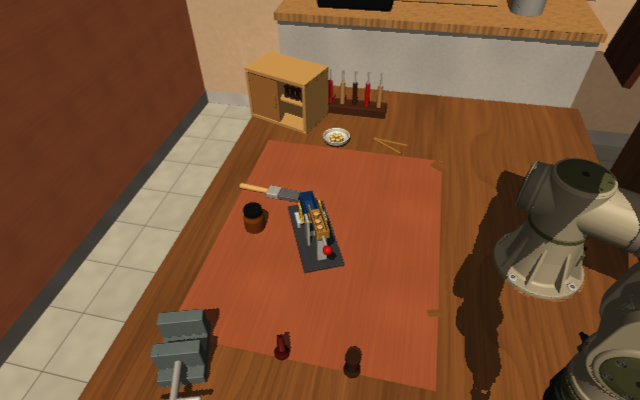

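View pics/top1.png

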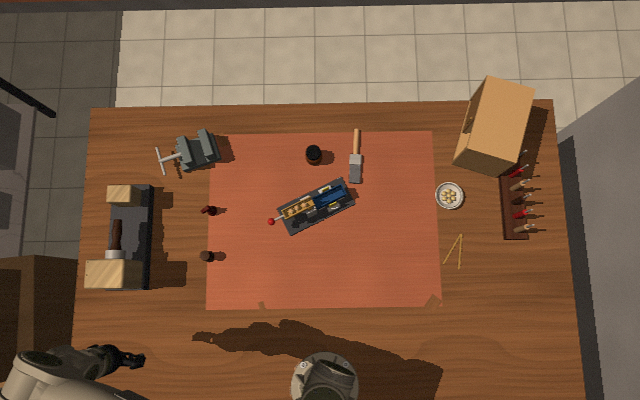

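View pics/wrist1.png

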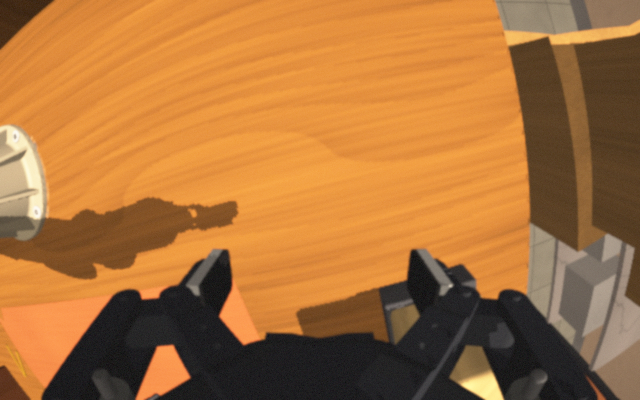

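The knob is at (327,251) in the side view and (271,221) in the top view. The base plate is centred near (316,206) in the top view, with the cassette at its right end. The brush lies close to the cassette end, around (356,168). Next I'll segment these.

```bash
python3 - <<'E'
from h import *
t=load('top1.npz');s=load('side1.npz')
def red(c,box):
    x0,y0,x1,y1=box;im=c['frame'][y0:y1,x0:x1].astype(int)
    m=(im[...,0]>120)&(im[...,1]<45)&(im[...,2]<60)
    v,u=np.nonzero(m);print(len(u),u.min()+x0,u.max()+x0,v.min()+y0,v.max()+y0);return u.mean()+x0,v.mean()+y0
kt=red(t,(262,210,282,232));ks=red(s,(315,240,340,262))
print(kt,ks);K=tri(t,kt,s,ks);print('knob',K,proj(t,K),proj(s,K))
# plate: dark mask in top
for c,b,n in((t,(262,165,367,245),'t'),(s,(270,170,360,280),'s')):
    x0,y0,x1,y1=b
    cv2.imwrite(f'pics/crop_{n}.png',cv2.resize(c['frame'][y0:y1,x0:x1,::-1],None,fx=7 if n=='t' else 5.4,fy=7 if n=='t' else 5.4,interpolation=cv2.INTER_CUBIC))
E
```

```text
20 268 272 218 224
61 323 331 246 254
(np.float64(270.3), np.float64(220.85)) (np.float64(326.8032786885246), np.float64(249.70491803278688))
knob [0.53357195 0.16814894 0.11685282] (np.float64(270.31649651114606), np.float64(221.26398549260793)) (np.float64(326.258876906632), np.float64(249.57394173760633))
```

View pics/crop_t.png

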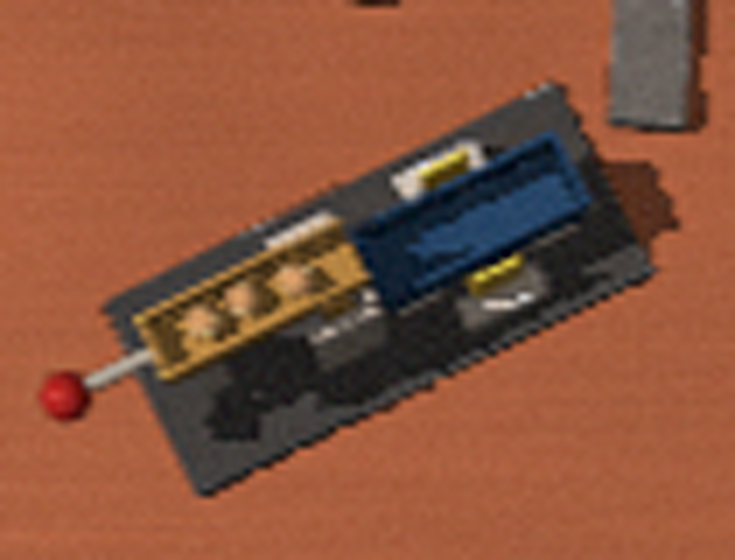

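View pics/crop_s.png

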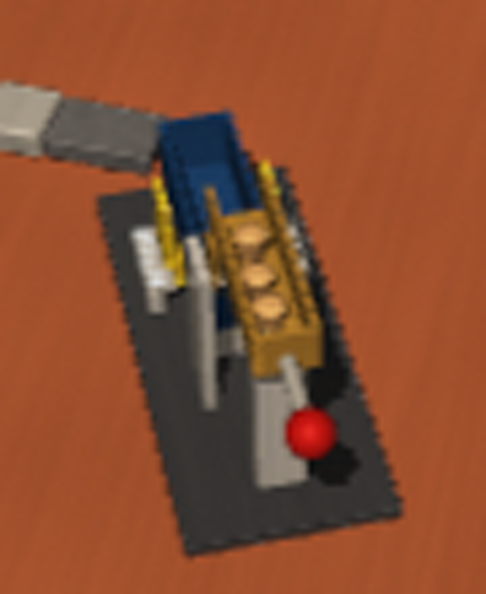

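The top crop shows the plate corners at about (105,305), (555,83), (655,265) and (203,495). The cassette's long sides face roughly ±x, and the brush ferrule is about 7 mm from the plate corner on the far side.

```bash
python3 - <<'E'
from h import *
t=load('top1.npz');s=load('side1.npz')
P=[onz(t,262+(x+.5)/7-.5,165+(y+.5)/7-.5,0.008) for x,y in((105,305),(555,83),(655,265),(203,495))]
print(np.round(P,4)); c=np.mean(P,0)
yv=(P[0]+P[3]-P[1]-P[2])[:2]; print(np.linalg.norm(yv)/2, np.linalg.norm((P[0]-P[3])))
k=.5
Q=[onz(s,270+(x+.5)/5.4-.5,170+(y+.5)/5.4-.5,0.008) for x,y in((100,198),(185,553),(400,515))]
print(np.round(Q,4))
def fr(a,c):
    X=np.array([np.cos(a),np.sin(a)]);Y=np.array([-X[1],X[0]])
    print('yaw',a,'c',c,'knob',c+.12*Y,'cass',c-.09*Y,'hinge',c-.012*Y,'Y',Y)
a=np.arctan2(yv[1],yv[0])-np.pi/2
fr(a,c[:2])
cs=(Q[0]+Q[2])[:2]/2; d=(Q[1]-Q[0])[:2]; print('side', np.arctan2(d[1],d[0])-np.pi/2,cs)
K=np.array([0.5336,0.1681])
def center(c,box,z):
    x0,y0,x1,y1=box;im=c['frame'][y0:y1,x0:x1].astype(int)
    m=(im[...,2]>im[...,0]+25)
    v,u=np.nonzero(m)
    p=np.array([onz(c,x+x0,y+y0,z)[:2] for x,y in zip(u,v)]);r=cv2.minAreaRect(p.astype(np.float32)*1000);print(r)
center(t,(262,165,367,245),.066)
# yellow
for c,b in((t,(262,165,367,245)),(s,(270,170,360,280))):
    x0,y0,x1,y1=b;im=c['frame'][y0:y1,x0:x1].astype(int)
    m=((im[...,0]>130)&(im[...,1]>110)&(im[...,2]<60)).astype(np.uint8)
    n,l,st,ce=cv2.connectedComponentsWithStats(m)
    for i in range(1,n):
        if st[i,4]>3: print(st[i],ce[i]+[x0,y0],onz(c,*(ce[i]+[x0,y0]),.074))
print(env.get_state()['clock'])
E
```

```text
[[ 0.5951  0.1609  0.008 ]
 [ 0.705  -0.0668  0.008 ]
 [ 0.6104 -0.1149  0.008 ]
 [ 0.4988  0.1119  0.008 ]]
0.25281022012779525 0.10804995332213854
[[ 0.7008 -0.0647  0.008 ]
 [ 0.5939  0.1655  0.008 ]
 [ 0.4963  0.1206  0.008 ]]
yaw 0.453418154400302 c [0.60233246 0.02278655] knob [0.54976756 0.13066116] cass [ 0.64175614 -0.05811941] hinge [0.60758895 0.01199909] Y [-0.43804085  0.89895507]
side 0.43482656246264373 [0.59854563 0.02795631]
((624.67138671875, -24.487342834472656), (44.618133544921875, 111.11212158203125), 25.502225875854492)
[38 40  3  4  4] [301.25 206.5 ] [0.58792585 0.06995855 0.074     ]
[48 30  4  6 11] [319.36363636 202.36363636] [ 0.59587571 -0.03348751  0.074     ]
[28 33  6 20 40] [300.75  212.925] [0.63708323 0.01859022 0.074     ]
[42 39  6  6 15] [314.2        210.86666667] [0.6024714  0.00296165 0.074     ]
[51 52  2  3  4] [321.75 223.  ] [0.57202077 0.04409347 0.074     ]
[53 59  3  3  7] [323.71428571 230.14285714] [0.56133808 0.06859524 0.074     ]
0.15
```

>>> {"method": "step_arm", "body": {"series": [[[4.3,-4.3,0],-0.17,0],[[8.6,-8.6,0],-0.34,0],[[12.9,-12.9,0],-0.51,0],[[17.2,-17.2,0],-0.69,0],[[21.5,-21.5,0],-0.87,0]]}}

```text
clock: 0.78
tcp_pos: [0.3602, 0.3397, 0.2305]
orientation: [-0.0, 0.535, 0.845, -0.0]
wrist_force: [1.2, 0.4, -0.7]
finger_gap: 0.0854
```

```bash
python3 -c "
from workcell import env;print(env.grip_depth,env.get_state())"
```

```text
0.0187 {'clock': 0.775, 'joint_pos': array([ 5.93492578e-01,  1.59913017e-01, -1.54791127e-01,  1.25732450e+00,
        4.58846219e-04,  1.72294547e+00]), 'qvel': array([-9.88852714e-01, -2.24512423e-02, -2.70679268e-02, -1.26238537e-02,
       -8.54728147e-05,  4.49669983e-01]), 'tau': array([ 5.27755424e+00, -4.05117702e+01,  2.87158889e+01,  6.42526075e-01,
       -1.67126348e-02, -4.73812111e-01]), 'tcp_pos': array([0.36024266, 0.33969785, 0.23049962]), 'orientation': array([-4.57234837e-04,  5.35184758e-01,  8.44734777e-01, -4.72465759e-04]), 'wrist_force': array([ 1.19243145,  0.35845348, -0.71736476]), 'ft_torque': array([ 0.05406604, -0.0313004 ,  0.02544332]), 'finger_gap': 0.08540287612921894}
```

>>> {"method": "step_arm", "body": {"series": [[[4.2,-4.2,0],0,0],[[8.4,-8.4,0],0,0],[[12.6,-12.6,-1],0,0],[[17.3,-17.3,-2.5],0,0],[[17.3,-17.3,-3],0,0]], "newtons": 30}}

```text
clock: 1.4
tcp_pos: [0.5353, 0.1635, 0.1989]
orientation: [-0.001, 0.537, 0.843, -0.001]
wrist_force: [-0.5, 0.2, 1.0]
finger_gap: 0.085
```

```bash
python3 - <<'E'
from h import *
c=shot('wrist','w2.png');s=env.get_state();print(s['tcp_pos'],s['orientation'])
def fproj(c,p):
    q=c['camera_from_world']@np.append(p,1);r=np.hypot(q[0],q[1]);th=np.arctan2(r,q[2]);F=f(c);return F*th*q[0]/r+c['cx'],F*th*q[1]/r+c['cy']
print(fproj(c,[.533,.1665,.115]),fproj(c,[.6233,-.023,.074]))
t=shot('top','t2.png')
E
```

```text
[0.53388785 0.16453253 0.19834598] [-0.00148409  0.53682556  0.8436907  -0.00145668]
(np.float64(318.49311475712017), np.float64(203.4918087473352)) (np.float64(320.1078361304723), np.float64(363.7850297385622))
```

View pics/w2.png

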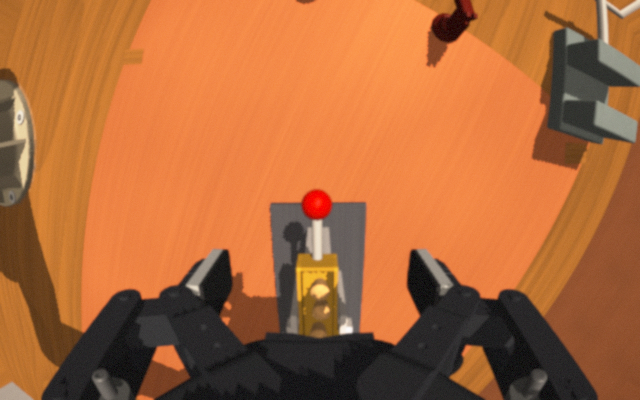

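The wrist view shows the knob at (317,204), against a prediction of (318.5,203.5), so its position is confirmed. Now I'll descend on it.

>>> {"method": "step_arm", "body": {"series": [[[-0.1,0.2,-5],0,0],[[-0.1,0.2,-10],0,0],[[-0.1,0.2,-10.3],0,100],[[-0.1,0.2,-10.3],0,100],[[-0.1,0.2,-10.3],0,160]], "newtons": 30}}

```text
clock: 2.12
tcp_pos: [0.5334, 0.1686, 0.0987]
orientation: [-0.0, 0.536, 0.844, 0.0]
wrist_force: [-0.6, 0.0, -0.3]
finger_gap: 0.0347
```

>>> {"method": "step_arm", "body": {"series": [[[0,0,0],0,255],[[0,0,0],0,255],[[0,0,0],0,255],[[0,0,0],0,255],[[0,0,0],0,255]]}}

```text
clock: 2.75
tcp_pos: [0.531, 0.1675, 0.0992]
orientation: [-0.001, 0.536, 0.844, -0.002]
wrist_force: [-6.6, -3.3, 0.6]
finger_gap: 0.0219
```

```bash
python3 - <<'E'
from h import *
c=shot('side','s3.png');cv2.imwrite('pics/s3c.png',cv2.resize(c['frame'][100:300,220:440,::-1],None,fx=3,fy=3))
print(env.get_state())
E
```

```text
{'clock': 2.8, 'joint_pos': array([ 0.16213704,  0.3558061 , -0.22793895,  0.99126881, -0.00131911,
        1.29331876]), 'qvel': array([-0.00060642,  0.00138962,  0.00117711,  0.00174565, -0.00088121,
       -0.00091461]), 'tau': array([ 8.77454784e-01, -4.79906130e+01,  3.09918165e+01, -2.90988609e+00,
        7.48251267e-01,  2.20442569e-02]), 'tcp_pos': array([0.53101381, 0.1675214 , 0.09922431]), 'orientation': array([-0.00113587,  0.53591227,  0.84427078, -0.00189518]), 'wrist_force': array([-6.35130708, -4.17778204,  0.84179664]), 'ft_torque': array([-0.73784958,  1.28570262, -0.00313427]), 'finger_gap': 0.022216053670906358}
```

View pics/s3c.png

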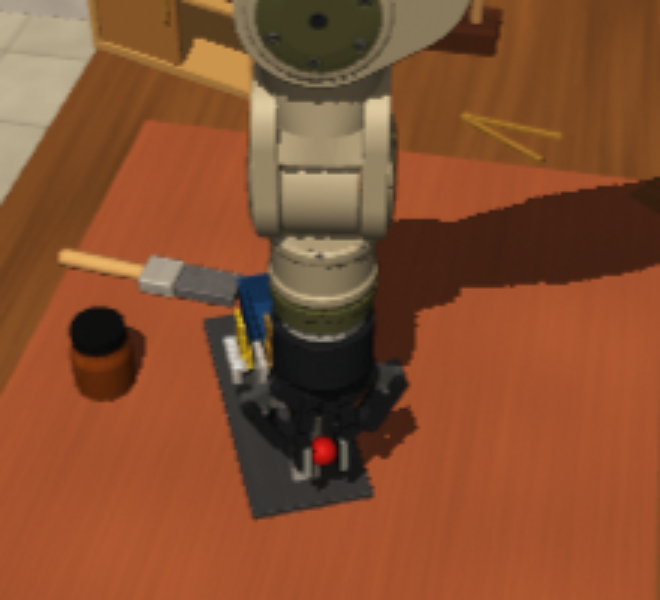

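The fingers hold the knob with a gap of 22 mm, and the side view shows the ball between the pad tips. Next I'll compute the arc.

```bash
python3 - <<'E'
import numpy as np
Y=np.array([-.4296,.903])
for base in(0,.4,.8):
  for i in range(1,6):
    g=lambda t:np.array([132*np.cos(t)-30*np.sin(t),132*np.sin(t)+30*np.cos(t)])
    t=min(base+.08*i,1.12);d=(g(t)-g(base))/10;print(round(t,2),(d[0]*Y).round(2),d[1].round(2))
E
```

```text
0.08 [ 0.12 -0.25] 1.05
0.16 [ 0.28 -0.58] 2.06
0.24 [ 0.47 -0.99] 3.05
0.32 [ 0.69 -1.46] 4.0
0.4 [ 0.95 -2.  ] 4.9
0.48 [ 0.29 -0.6 ] 0.85
0.56 [ 0.6  -1.26] 1.65
0.64 [ 0.94 -1.98] 2.39
0.72 [ 1.31 -2.75] 3.06
0.8 [ 1.69 -3.56] 3.66
0.88 [ 0.41 -0.85] 0.53
0.96 [ 0.83 -1.74] 0.97
1.04 [ 1.27 -2.66] 1.34
1.12 [ 1.72 -3.61] 1.63
1.12 [ 1.72 -3.61] 1.63
```

>>> {"method": "step_arm", "body": {"series": [[[0.1,-0.25,1.05],0,255],[[0.28,-0.58,2.05],0,255],[[0.47,-1.0,3.05],0,255],[[0.7,-1.45,4.0],0,255],[[0.95,-2.0,4.9],0,255]]}}

```text
clock: 3.42
tcp_pos: [0.5405, 0.1473, 0.1488]
orientation: [-0.001, 0.536, 0.844, -0.002]
wrist_force: [-2.0, -2.0, -3.1]
finger_gap: 0.0216
```

>>> {"method": "step_arm", "body": {"series": [[[0.3,-0.6,0.85],0,255],[[0.6,-1.25,1.65],0,255],[[0.94,-2.0,2.4],0,255],[[1.3,-2.75,3.05],0,255],[[1.7,-3.55,3.65],0,255]]}}

```text
clock: 4.05
tcp_pos: [0.5576, 0.1114, 0.1858]
orientation: [-0.002, 0.536, 0.844, -0.002]
wrist_force: [-2.0, -0.7, -3.2]
finger_gap: 0.0217
```

```bash
python3 - <<'E'
from h import *
c=shot('side','s4.png');cv2.imwrite('pics/s4c.png',cv2.resize(c['frame'][100:300,220:440,::-1],None,fx=3,fy=3))
s=env.get_state();print(s['tcp_pos'],s['wrist_force'],s['finger_gap'])
E
```

```text
[0.55817475 0.11028165 0.1864247 ] [-4.12779865 -0.79629923 -0.85063801] 0.021722620163223152
```

View pics/s4c.png

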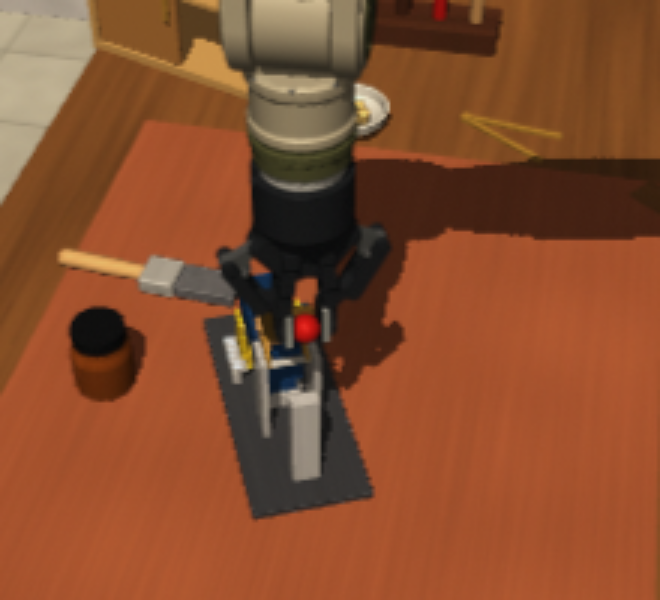

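>>> {"method": "step_arm", "body": {"series": [[[0.35,-0.75,0.45],0,255],[[0.75,-1.55,0.85],0,255],[[1.15,-2.4,1.2],0,255],[[1.6,-3.35,1.5],0,255],[[1.6,-3.35,1.5],0,255]]}}

```text
clock: 4.72
tcp_pos: [0.5745, 0.0759, 0.2019]
orientation: [-0.001, 0.537, 0.844, -0.002]
wrist_force: [-5.2, 0.8, 3.0]
finger_gap: 0.0216
```

>>> {"method": "step_arm", "body": {"series": [[[0,0,0],0,255],[[0,0,0],0,255],[[0,0,0],0,255],[[0,0,0],0,255]]}}

```text
clock: 5.22
tcp_pos: [0.5745, 0.076, 0.2019]
orientation: [-0.001, 0.537, 0.844, -0.002]
wrist_force: [-3.9, 0.8, -0.2]
finger_gap: 0.022
```

```bash
python3 - <<'E'
from h import *
c=shot('side','s5.png');cv2.imwrite('pics/s5c.png',cv2.resize(c['frame'][100:300,220:440,::-1],None,fx=3,fy=3))
c=shot('top','t5.png');cv2.imwrite('pics/t5c.png',cv2.resize(c['frame'][150:250,250:380,::-1],None,fx=5,fy=5))
shot('wrist','w5.png')
s=env.get_state();print(s['tcp_pos'],s['wrist_force'],s['finger_gap'])
E
```

```text
[0.57448545 0.07596678 0.20191027] [-4.50538674  1.86263895  0.35974594] 0.022160695286133476
```

View pics/s5c.png

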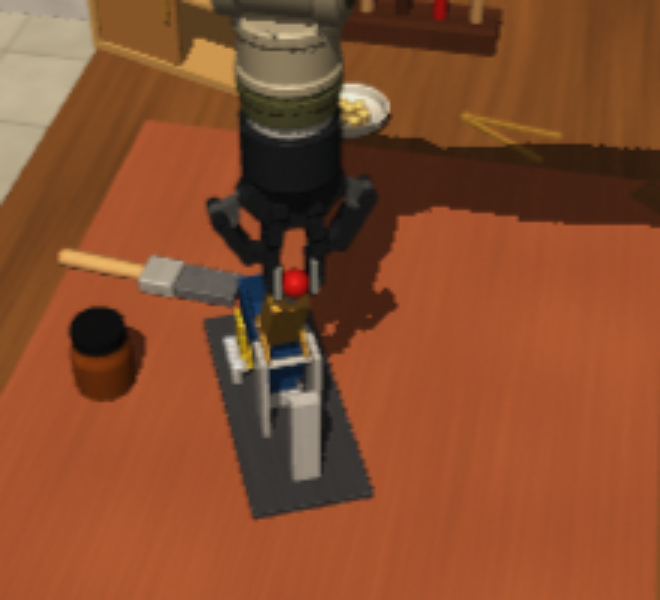

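View pics/t5c.png

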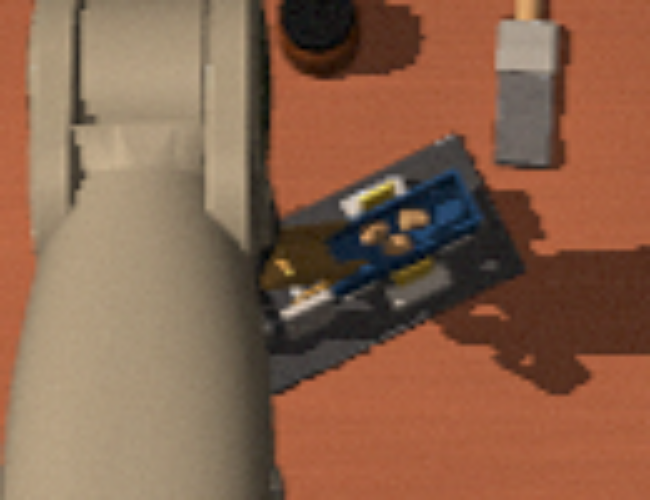

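View pics/w5.png

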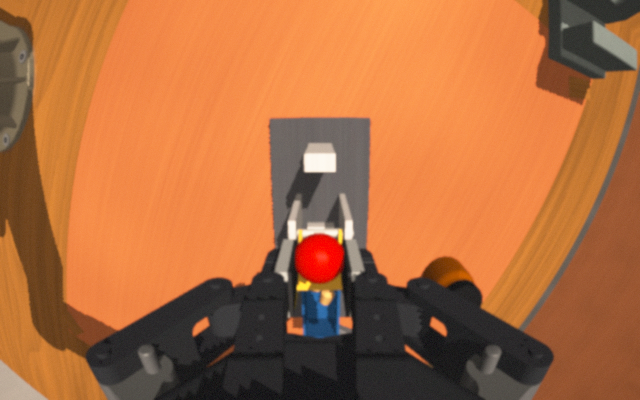

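The top crop shows all three crowns lying in the blue tray at about (375,233), (411,220) and (398,245), with the scoop tipped. I'll release the knob and rise.

>>> {"method": "step_arm", "body": {"series": [[[0,0,0],0,0],[[0,0,0],0,0],[[0,0,0],0,0],[[0,0,2],0,0],[[0,0,4],0,0]]}}

```text
clock: 6.0
tcp_pos: [0.5747, 0.0759, 0.2423]
orientation: [-0.001, 0.537, 0.844, -0.002]
wrist_force: [-0.5, 0.4, -0.1]
finger_gap: 0.0855
```

>>> {"method": "step_arm", "body": {"series": [[[0,0,0],0,0],[[0,0,0],0,0],[[0,0,0],0,0],[[0,0,0],0,0],[[0,0,0],0,0]]}}

```text
clock: 6.62
tcp_pos: [0.5745, 0.0759, 0.2419]
orientation: [-0.001, 0.537, 0.844, -0.002]
wrist_force: [-0.5, -0.2, 0.4]
finger_gap: 0.0856
```

```bash
python3 - <<'E'
from h import *
c=shot('side','s6.png');cv2.imwrite('pics/s6c.png',cv2.resize(c['frame'][100:300,220:440,::-1],None,fx=3,fy=3))
s=env.get_state();print(s['clock'],s['tcp_pos'],s['orientation'],s['wrist_force'],s['finger_gap'])
E
```

```text
6.675 [0.57457535 0.07585855 0.2420196 ] [-7.20273606e-04  5.36771627e-01  8.43724290e-01 -2.24160347e-03] [ 0.07317382 -0.01973488 -0.7615525 ] 0.08528970182924404
```

View pics/s6c.png

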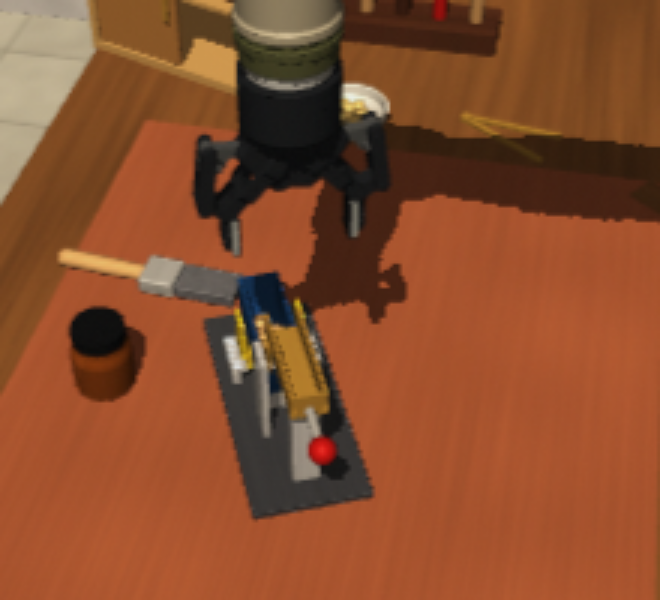

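The side view shows the scoop back level, with the knob back at its original image position. I'll refine the cassette centre from its yellow catches in the top view.

```bash
python3 - <<'E'
from h import *
s1=load('side1.npz');s6=load('side1.npz')
Xs=np.array([.903,.4296]);Ys=np.array([-.4296,.903])
for fn in('side1.npz','s6.npz'):
    c=load(fn);im=c['frame'].astype(int)[235:270,310:345];m=(im[...,0]>120)&(im[...,1]<45)&(im[...,2]<60);v,u=np.nonzero(m);print(fn,u.mean()+310,v.mean()+235)
for fn in('top1.npz','t5.npz'):
    c=load(fn);x0,y0=312,170;im=c['frame'].astype(np.uint8)[y0:225,x0:360]
    h=cv2.cvtColor(im,cv2.COLOR_RGB2HSV)
    m=((h[...,0]>22)&(h[...,0]<34)&(h[...,1]>130)&(h[...,2]>70)).astype(np.uint8)
    n,l,st,ce=cv2.connectedComponentsWithStats(m,connectivity=8);pp=[]
    for i in range(1,n):
        if st[i,4]>5:
            p=onz(c,*(ce[i]+[x0,y0]),.074)[:2];pp.append(p);print(fn,st[i,4],ce[i]+[x0,y0],p,Xs@p,Ys@p)
    b=((h[...,0]>95)&(h[...,0]<125)&(h[...,1]>120))
    v,u=np.nonzero(b);p=np.array([onz(c,x+x0,y+y0,.074)[:2]for x,y in zip(u,v)],np.float32)*1000
    if len(p):
        a=p@Xs;print('blueX',np.percentile(a,[1,50,99]),cv2.minAreaRect(p))
print('est X',Xs@[.6225,-.0235],Ys@[.6225,-.0235])
E
```

```text
side1.npz 326.8032786885246 249.70491803278688
s6.npz 326.8032786885246 249.70491803278688
top1.npz 9 [325.         188.22222222] [ 0.64927035 -0.01088568] 0.5816146353973027 -0.28875630952075476
top1.npz 13 [332.38461538 203.15384615] [ 0.597439   -0.03496477] 0.5244665499695967 -0.28823298618129645
blueX [529.78756476 550.73848009 573.07108907] ((621.4736938476562, -24.266639709472656), (44.56293869018555, 111.7743148803711), 26.012866973876953)
t5.npz 9 [324.77777778 188.33333333] [ 0.64889983 -0.01012722] 0.5816058889637357 -0.2879122438815994
blueX [528.67883779 547.40418279 573.3292656 ] ((621.6008911132812, -24.30359649658203), (44.57106018066406, 109.08485412597656), 25.893247604370117)
est X 0.5520219000000001 -0.2886465
```

>>> {"method": "step_arm", "body": {"series": [[[2.4,-4.95,0],0.006,0],[[4.8,-9.95,-2],0.006,0],[[4.8,-9.95,-7],0.006,0],[[4.8,-9.95,-12],0.006,0],[[4.8,-9.95,-13],0.006,0]]}}

```text
clock: 7.3
tcp_pos: [0.6197, -0.0234, 0.1082]
orientation: [-0.004, 0.534, 0.845, -0.004]
wrist_force: [-0.4, 0.8, 0.6]
finger_gap: 0.0851
```

```bash
python3 - <<'E'
from h import *
shot('wrist','w7.png')
c=shot('side','s7.png');cv2.imwrite('pics/s7c.png',cv2.resize(c['frame'][100:300,220:440,::-1],None,fx=3,fy=3))
s=env.get_state();print(s['clock'],s['tcp_pos'],s['orientation'],s['wrist_force'],s['finger_gap'])
E
```

```text
7.4 [ 0.62191969 -0.02345406  0.11144805] [-0.00173528  0.53420706  0.84534775 -0.00264359] [-0.37176338  0.39838342  0.91522515] 0.08539019738092202
```

View pics/s7c.png

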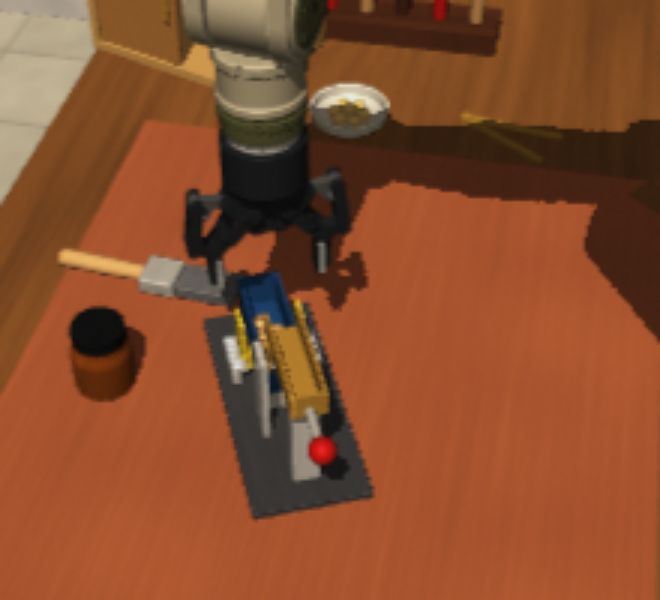

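View pics/w7.png

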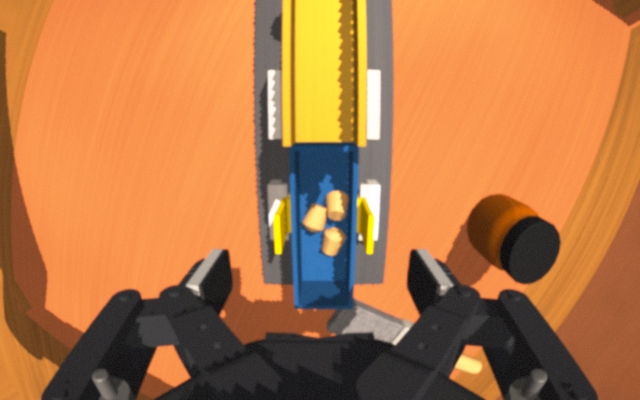

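The wrist view shows the three crowns in the tray near (328,220). The catches are at (278,225) and (368,222), roughly centred between the fingers and about 1.5 mm to +X. The brush and jar are clear. I'll descend around the catches.

>>> {"method": "step_arm", "body": {"series": [[[0.1,0.05,-3],0,0],[[0.1,0.05,-6],0,0],[[0.1,0.05,-7.2],0,0],[[0.1,0.05,-7.2],0,0]], "newtons": 40}}

```text
clock: 7.9
tcp_pos: [0.6236, -0.0228, 0.0405]
orientation: [-0.001, 0.534, 0.845, -0.002]
wrist_force: [-0.4, -0.4, 0.4]
finger_gap: 0.0852
```

```bash
python3 - <<'E'
from h import *
shot('wrist','w8.png')
c=shot('side','s8.png');cv2.imwrite('pics/s8c.png',cv2.resize(c['frame'][150:270,260:380,::-1],None,fx=5,fy=5))
s=env.get_state();print(s['clock'],s['tcp_pos'],s['orientation'],s['wrist_force'],s['finger_gap'])
E
```

```text
8.0 [ 0.62433413 -0.0230581   0.04139691] [-3.60893285e-04  5.34096051e-01  8.45421112e-01 -2.10257782e-03] [-0.24404387  0.3763653   1.03024353] 0.0855080953109753
```

View pics/s8c.png

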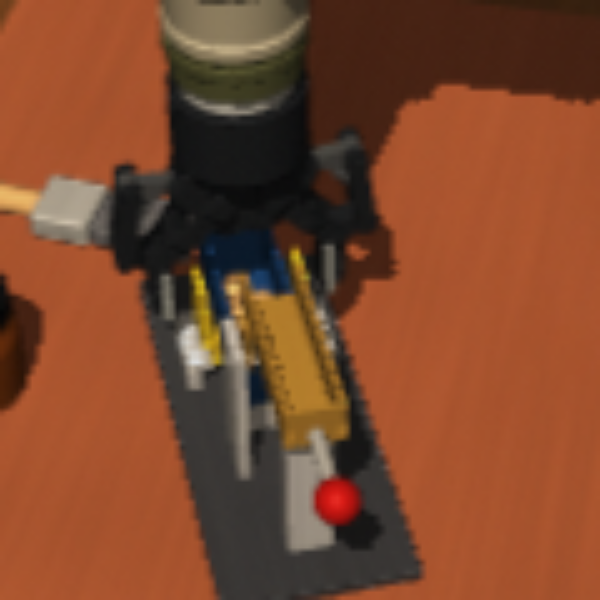

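View pics/w8.png

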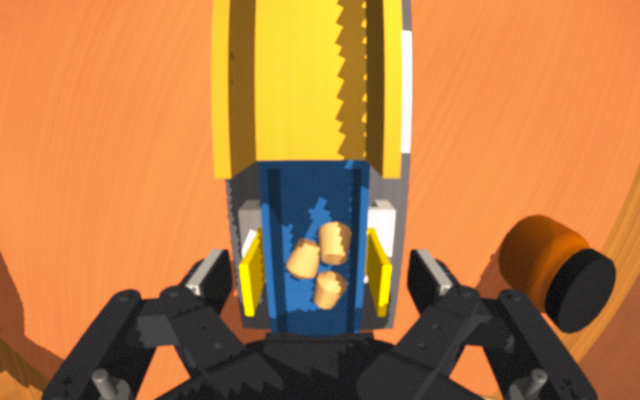

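The wrist view shows the catches at (251,272) and (380,272) and the finger pads at (209,275) and (431,275). That puts the fingers about 1.5 mm off in +X, so I'll correct that and pinch.

>>> {"method": "step_arm", "body": {"series": [[[-0.13,-0.06,-0.2],0,0],[[-0.13,-0.06,-0.2],0,50],[[-0.13,-0.06,-0.2],0,70],[[-0.13,-0.06,-0.2],0,90],[[-0.13,-0.06,-0.2],0,255]], "newtons": 40}}

```text
clock: 8.62
tcp_pos: [0.6227, -0.0242, 0.0415]
orientation: [0.0, 0.534, 0.845, -0.003]
wrist_force: [-6.9, -1.0, 11.8]
finger_gap: 0.0439
```

>>> {"method": "step_arm", "body": {"series": [[[0,0,0],0,255],[[0,0,0],0,255],[[0,0,0],0,255],[[0,0,0],0,255]]}}

```text
clock: 9.12
tcp_pos: [0.6226, -0.0242, 0.0418]
orientation: [-0.0, 0.534, 0.845, -0.003]
wrist_force: [-3.8, -0.9, 4.9]
finger_gap: 0.0437
```

```bash
python3 - <<'E'
from h import *
shot('wrist','w9.png')
s=env.get_state();print(s['clock'],s['tcp_pos'],s['orientation'],s['wrist_force'],s['finger_gap'])
E
```

```text
9.175 [ 0.62259772 -0.02414516  0.04177078] [-4.36039200e-05  5.34179119e-01  8.45366733e-01 -2.78449040e-03] [-2.67362587 -1.39452298  5.63322264] 0.04343855507987046
```

View pics/w9.png

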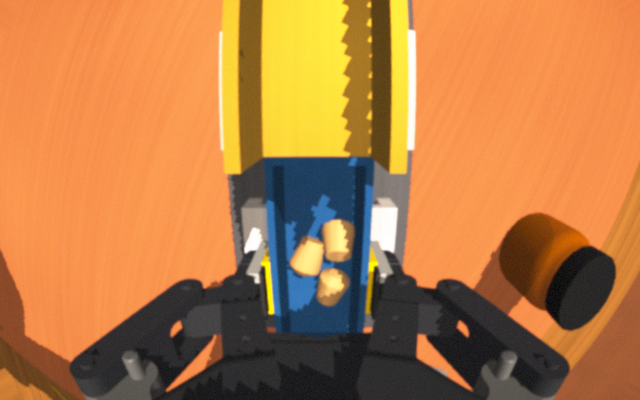

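Both catches are pressed against the body, with the pads at (262,280) and (372,280), a gap of 43.5 mm and the crowns still inside. I'll lift gently.

>>> {"method": "step_arm", "body": {"series": [[[0,0,0.3],0,255],[[0,0,0.8],0,255],[[0,0,1.4],0,255],[[0,0,2.0],0,255],[[0,0,2.6],0,255]]}}

```text
clock: 9.8
tcp_pos: [0.6227, -0.0242, 0.0683]
orientation: [0.0, 0.534, 0.845, -0.003]
wrist_force: [-0.6, 0.2, -2.9]
finger_gap: 0.0437
```

```bash
python3 - <<'E'
from h import *
c=shot('side','s10.png');cv2.imwrite('pics/s10c.png',cv2.resize(c['frame'][150:270,260:380,::-1],None,fx=5,fy=5))
shot('wrist','w10.png')
s=env.get_state();print(s['clock'],s['tcp_pos'],s['orientation'],s['wrist_force'],s['ft_torque'],s['finger_gap'])
E
```

```text
9.9 [ 0.6233102  -0.02426743  0.06886381] [ 7.85835700e-04  5.34176239e-01  8.45369251e-01 -2.44079995e-03] [-0.37711858  0.99712895 -4.39107021] [ 0.00669088 -0.03407628  0.06268591] 0.043392665663629995
```

View pics/s10c.png

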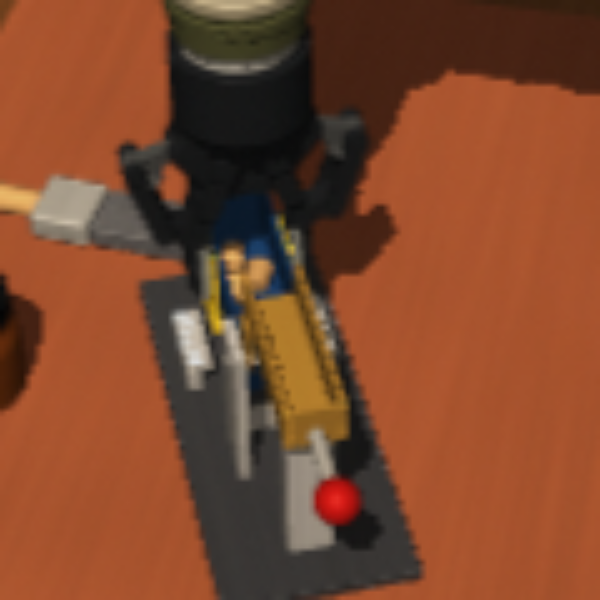

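View pics/w10.png

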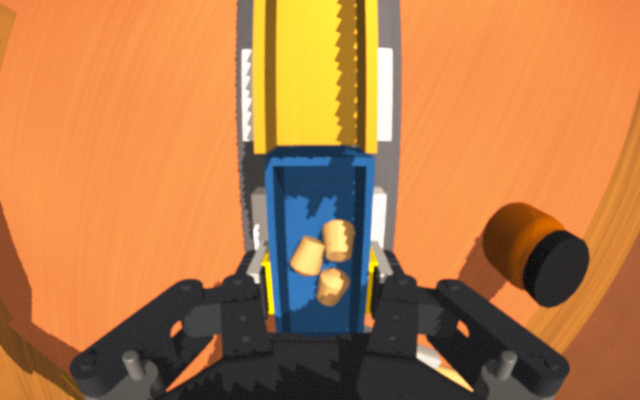

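The cassette has risen 2.7 cm with a steady load of about 3–4 N. It's level, the crowns are at (308,255), (338,240) and (332,287) in the wrist view, and the scoop hasn't moved. I'll carry on to 10 cm.

>>> {"method": "step_arm", "body": {"series": [[[-0.05,0,1.5],0,255],[[-0.05,0,3],0,255],[[-0.05,0,4.5],0,255],[[-0.05,0,6],0,255],[[-0.05,0,7],0,255]]}}

```text
clock: 10.52
tcp_pos: [0.6233, -0.0243, 0.1404]
orientation: [0.001, 0.534, 0.845, -0.002]
wrist_force: [0.7, -0.4, -4.0]
finger_gap: 0.0433
```

>>> {"method": "step_arm", "body": {"series": [[[0,0,0.3],0,255],[[0,0,0.3],0,255],[[0,0,0.3],0,255],[[0,0,0.3],0,255],[[0,0,0.3],0,255]]}}

```text
clock: 11.15
tcp_pos: [0.623, -0.0243, 0.143]
orientation: [0.001, 0.534, 0.845, -0.002]
wrist_force: [0.3, -0.1, -3.0]
finger_gap: 0.0434
```

```bash
python3 - <<'E'
from h import *
c=shot('side','s11.png');cv2.imwrite('pics/s11c.png',cv2.resize(c['frame'][120:270,240:390,::-1],None,fx=4,fy=4))
shot('wrist','w11.png')
s=env.get_state();print(s['clock'],s['tcp_pos'],s['orientation'],s['wrist_force'],s['qvel'].round(3),s['finger_gap'])
E
```

```text
11.25 [ 0.62320241 -0.0243435   0.14320649] [ 0.00131695  0.53420083  0.8453537  -0.00220494] [-0.49497543 -0.64030487 -3.02282291] [-0.001 -0.002  0.001  0.001  0.001 -0.   ] 0.04351242198765734
```

View pics/s11c.png

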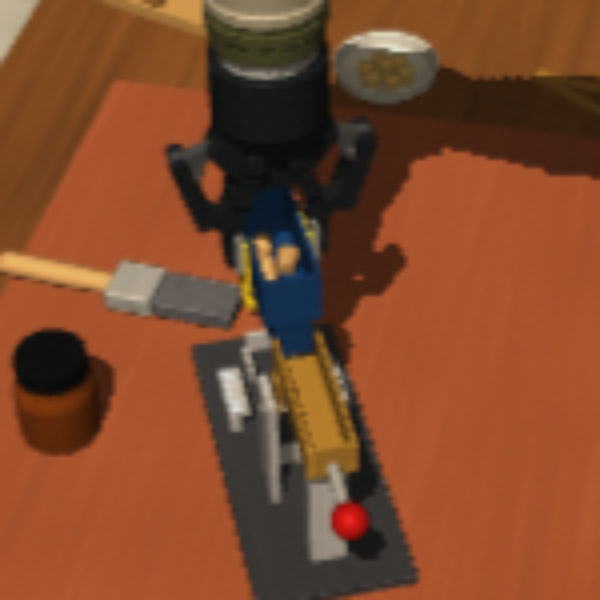

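View pics/w11.png

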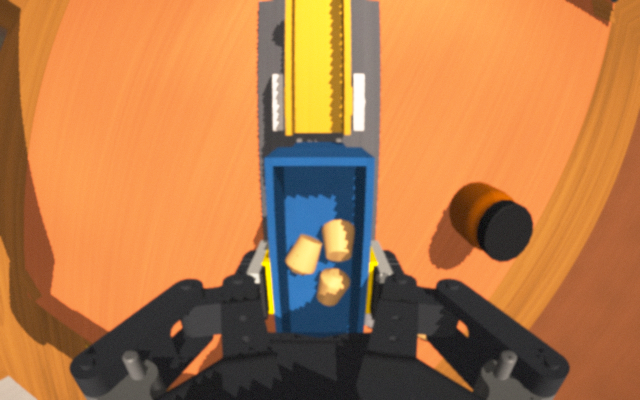

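The cassette is level, about 10 cm up and clear of the scoop. The three crowns are still inside at (304,254), (338,240) and (332,287), the scoop is level and the arm is still. I'll hand in.

```bash
python3 -c "
from workcell import env;print(env.hand_in())"
```

```text
the job is handed in; nothing more can be done
None
```

I tipped the scoop by its red knob, and the pictures show all three crowns in the cassette. The scoop then swung back level. I pinched both catches at 40 N, lifted the cassette straight up about 10 cm and handed in at 11.3 s still holding it.

**Last checks before handing in:**
- **Cassette:** it looked level and clear of the dock, with a steady load of about 3 N on the wrist and joint speeds near zero.
- **Crowns and scoop:** all three crowns were visible in the tray, and the scoop was still level.
- **Bystanders:** the jar, brush and dish looked unmoved. I didn't check the knight, rook blank or dividers in the last pictures, but nothing came near them.

**Disagreements:**
- **Plate position:** the base plate's centre lay about 38 mm from the station position implied by the knob and cassette. I used the knob and cassette, which agreed to about 3 mm.
- **Finger gap:** it read 43.5 mm where 48 mm was expected with both catches pinched in. On the 24 mm knob it had also read low, at 22 mm. I couldn't measure the catch travel directly, but the pictures show both catches pressed in.
- **Wrist force:** it showed about 5 N of upward push while pinching, which went away on lifting.

The hand-in reports no verdict, so the result itself is unconfirmed.

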